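# Back off the pull tester's ratchet wheel

### The arm

A 6-joint arm with a two-finger parallel gripper is mounted at the origin on the work surface. World frame = base frame: x ahead of the robot, y to its left, z up, the work surface at z = 0. Lengths are in m, angles in rad, forces in N, time in s.
With the tool pointing down it reaches from about 0.35 to 0.975 m from the base axis. Payload 4.9 kg.
Tool frame: the origin (TCP) lies between the finger pads; the fingertips stand 19 mm ahead of it and the grasp point (between the pads) is the TCP; z points along the fingers, y is the line along which they close (so a half turn about z gives the same grasp; the last joint's range is limited). The gripper opens to 85 mm and grips with 20 to 120 N. Pads are 22 mm wide; open, the fingers measure 114 mm over their backs; the gripper's body (76 mm by 85 mm) begins 54 mm behind the grasp point. The pads swing forward as they close: fully open they stand 13 mm farther back than shut.
Start: joints at [-1.353, 0.053, 1.613, -0, 1.476, -0.119], TCP at [0.207, -0.59, 0.25] pointing down, gripper open.
Joint ranges: [-3.01, 3.01], [-1.01, 2.22], [0.06, 2.58], [-1.02, 4.17], [0.09, 2.62], [-3.14, 3.14]. Speed limits (rad/s): [2.57, 2.57, 3.14, 3.14, 3.14, 3.14].

### API

Orientations are given as a rotation vector (axis times angle).
In Python, from station import ctrl gives the robot as it stands. The module is installed in compiled form; this text tells all that it offers.
- The arm moves only by the tool servo_tool, never from a script. Its argument "increments" is a list that holds one entry, the list of rows, each a list of 5 numbers: the finger opening in cm, from 0 to 8.54, then the shift along the tool's x, y, z in cm, then the turn about the tool's z in degrees. A call has 1 to 5 rows; each row is the pose to reach, as a shift and turn from the pose commanded when the call began, along the tool's axes at that moment; what a row does not reach only later rows make up. A row lasts 1/10 s, in which the tool goes at most 50 mm and 8.59 degrees, less where a joint would pass 70% of its speed; a pose out of reach is approached as far as the arm can. A call with a gripper value outside its range is refused whole. The fingers move at their own pace and stop on an object; "newtons" is the grip in N (left out, the last holds). Time passes only in rows, so rows that repeat a pose let the fingers close. It gives the time, the measured TCP pose, the force, the opening and the grip force at its end, in the units of the state.
- ctrl.get_obs(): the state, without advancing time (a new reading comes with each control period).
- ctrl.get_image(name): name is "scene" or "top" or "wrist"; returns a dict with "img" (420x560x3 uint8, red, green, blue), "fx", "fy", "cx", "cy" (pixels), "rvec" (rotation vector, rad) and "tvec" (3), from world to camera coordinates, as OpenCV has them; the wrist camera has in their place "mount" (4x4, takes a point from camera to tool coordinates, whose origin is the TCP and whose axes are the flange's). Camera axes: x right, y down, z forward; pixel columns grow to the right and rows downward; lengths in m; the calibration is good to about 2 mm. The wrist camera is an equidistant fisheye: a pixel r from the principal point sees the ray r / f radians off the axis. A picture is of the moment at which its call begins: read the wrist's pose just before it. There is no depth.
- ctrl.finish_job(): hands the job in; it is judged then, once.
The state is a dict: "t": time; "q": joint angles; "dq": joint speeds; "effort": joint torques, N m; "tool_pos": TCP position; "tool_rot": TCP orientation; "contact_force": force on the tool from outside, world axes, zero at the start; "wrist_torque": the same for the moment, N m; "opening": finger opening in m; "grip_force": force on a finger pad.
Only numpy, scipy, OpenCV 4.12 (cv2) and the standard library are available. Lean on these libraries where they do the work, as an engineer would, in place of code of your own. Each camera call takes 0.05 s, during which the arm holds its last target. There are 200 camera calls.

### The job

The coupler pull test is over: back the tester's tension wheel off. Before turning the wheel, lift the yellow pawl clear of its teeth and throw it right back so that it stays open by itself; then turn the wheel backward (clockwise seen from above) by its black handle until the handle points, seen from the wheel's centre, at the red steel marker block. Leave the pawl open and the block where it stands.

Things in the scene. Friction and masses are not known exactly. Their poses are not given: they have to be found in the camera images.
- wheel: Galvanised ratchet wheel lying flat on a green base, 224 mm across. Origin: on its upright axis at its top face, 40 mm above the bench; x points to the handle (black line), z up. 9 mm teeth 88 to 108 mm out. Pawl down: only winds counter-clockwise (20 to 30 deg). Pawl open: turns clockwise over 145 deg, 2 to 4 N at the handle, stays where left
- handle (a point): Point on the axis of the wheel's handle, an upright round black grip 24 mm thick, fixed to the wheel 70 mm from its axis (it does not spin). The grip reaches from 8 to 70 mm above the wheel's top face; this point lies 45 mm above that face, 85 mm above the bench
- pawl: Yellow pawl, 180 g; origin mid hinge, 62 mm up, 150 mm from the wheel's axis, in a bracket 46 mm wide. x along the arm (to the wheel when down), y along the level hinge, z up when down. Lift by its round disc: centre x 40, z 34 mm, 22 mm across, 16 thick along y. Swings 0 to 1.9 rad, up and back from the wheel; let go below 0.9 rad it falls shut, past 1.2 it falls open and stays
- red_marker: Loose red painted steel block, 40 x 40 x 36 mm high, 0.4 kg, standing on the bench about 170 mm from the wheel's axis. Origin: centre of its underside. A blue plastic cap and a bolt gauge of polished steel stand round the wheel likewise; only the red block is the mark
Mind the look-alikes: they are no part of the job. Of the things that look like the red_marker, take the one that is farthest from the robot's base at the start.

How it is judged:
By the outcome, as a careful person would: the job done as asked, in the order asked, and still so for the second after the job is handed in, with the robot touching nothing.
It also fails if it takes over 54 s, if anything falls off the work surface, if the arm or the gripper's body presses on something with over 40 N, if the wrist force passes 120 N, or if a joint passes its speed limit or range.

## Working session

There is one attempt and no reset: what is moved stays moved. The work goes in short steps, Python scripts to look and compute and a tool call to move; the robot and the scene stay as the last step left them, time stands still between calls to the robot, and variables do not carry over. Pictures are saved under pics/ and viewed, at most 10 in all, crops included, and the job is handed in when it is done.

Besides the shell and the picture viewer there is one more tool, called after "Call:" as name(argument=value, ...) on one line, values as JSON. servo_tool: Moves the arm, as the interface text tells. Its arguments: {"type":"object","properties":{"increments":{"type":"array"},"newtons":{"type":"number"}},"required":["increments"]}

```bash
mkdir -p pics
cat > h.py <<'E'
import numpy as np, cv2
from scipy.spatial.transform import Rotation as R
from station import ctrl
def grab(n,tag):
    o=ctrl.get_obs(); d=ctrl.get_image(n); cv2.imwrite(f'pics/{tag}.png',d['img'][:,:,::-1]); np.savez(f'pics/{tag}.npz',pos=o['tool_pos'],rot=o['tool_rot'],**d); return d
def ray(d,u,v):
    x=(u-d['cx'])/d['fx']; y=(v-d['cy'])/d['fy']
    if 'mount' in d:
        r=np.hypot(x,y); k=np.sin(r)/r if r>1e-9 else 1
        c=np.array([x*k,y*k,np.cos(r)]); M=d['mount']; T=R.from_rotvec(d['rot']).as_matrix()
        return T@M[:3,3]+d['pos'], T@M[:3,:3]@c
    Rm=R.from_rotvec(d['rvec']).as_matrix(); return -Rm.T@d['tvec'], Rm.T@np.array([x,y,1])
def onz(d,u,v,z):
    o,r=ray(d,u,v); return o+r*(z-o[2])/r[2]
E
python3 - <<'E'
from h import *
for n in ('scene','top'): grab(n,n+'0')
a=cv2.imread('pics/scene0.png');b=cv2.imread('pics/top0.png')
o=ctrl.get_obs();print(o['t'],o['tool_pos'],o['tool_rot'],o['opening'])
E
```

```text
0.1 [ 0.20642633 -0.58936049  0.24916707] [-3.09528125e+00 -5.26249090e-01  1.23956309e-04] 0.08549670219900521
```

View pics/scene0.png

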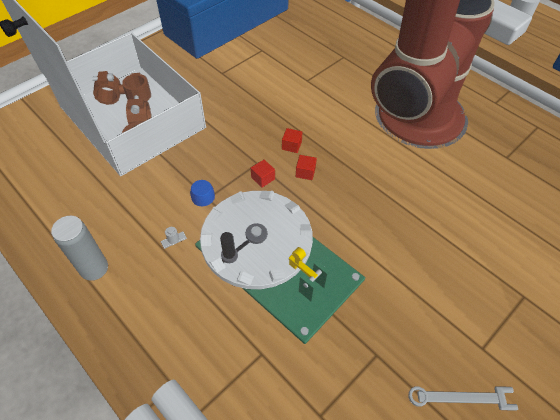

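View pics/top0.png

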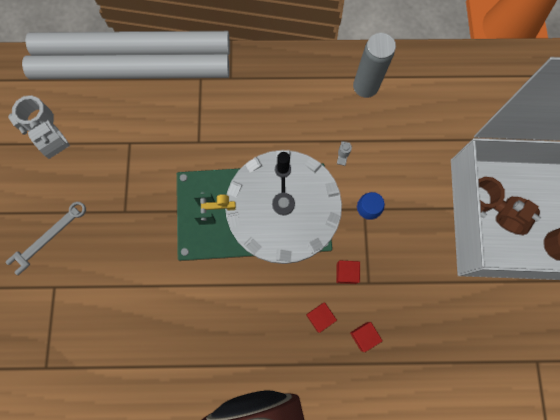

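Scene and top views: three red blocks, in top at (348,271), (322,317) and (367,337). The wheel hub is at (284,204), the handle at (283,160), and the pawl disc at (223,200) with its hinge near (204,207). The robot base is at the bottom edge. I'll measure these and enlarge a crop of the blocks.

Run:
```python
from h import *
t=np.load('pics/top0.npz');s=np.load('pics/scene0.npz')
for nm,d in(('top',t),('scene',s)):
    im=d['img'].astype(int);r,g,b=im[...,0],im[...,1],im[...,2]
    for cn,m,z in(('red',(r>130)&(g<50)&(b<60),.03),('yel',(r>180)&(g>130)&(b<90),.09)):
        n,l,st,c=cv2.connectedComponentsWithStats(m.astype(np.uint8))
        for i in range(1,n):
            if 60<st[i,4]<2000:
                p=onz(d,*c[i],z);print(nm,cn,c[i].round(1),st[i],p.round(3),np.hypot(p[0],p[1]).round(3))
for nm,u,v,z in(('hub',284,204,.045),('handletop',284,156,.11),('disc',223,200,.09),('hinge',204,207,.062)):print(nm,onz(t,u,v,z).round(4))
for nm,u,v,z in(('hub',257,233,.045),('handletop',227,236,.11)):print('s',nm,onz(s,u,v,z).round(4))
print('cam',ray(t,280,210)[0].round(3),ray(s,280,210)[0].round(3))
a=t['img'][130:350,170:400,::-1];cv2.imwrite('pics/c1.png',cv2.resize(a,None,fx=2.6,fy=2.6,interpolation=2))
```

```text
top red [348.4 270.9] [338 261  22  21 405] [ 0.434 -0.124  0.03 ] 0.451
top red [321.1 317.2] [307 303  29  29 453] [ 0.35 -0.07  0.03] 0.357
top red [366.8 336.9] [353 323  29  29 462] [ 0.314 -0.151  0.03 ] 0.349
top yel [213.4 202.7] [202 195  21  13 117] [0.552 0.123 0.09 ] 0.566
scene red [291.1 140.6] [282 129  19  24 326] [ 0.326 -0.142  0.03 ] 0.355
scene red [305.  167.5] [296 155  20  25 306] [ 0.361 -0.062  0.03 ] 0.366
scene yel [ 3.6 12.4] [  0   0  12  21 133] [ 0.603 -0.975  0.09 ] 1.146
scene yel [55.2  8.9] [  17    0   89   28 1302] [ 0.493 -0.895  0.09 ] 1.022
scene yel [ 7.7 37.6] [  0  27  22  20 183] [ 0.646 -0.861  0.09 ] 1.076
scene yel [461.6 211.6] [446 202  32  21  67] [0.259 0.256 0.09 ] 0.364
scene yel [300.6 253.3] [295 248  11  12  73] [0.551 0.108 0.09 ] 0.561
scene yel [307.1 269.2] [298 261  20  17 115] [0.565 0.138 0.09 ] 0.582
hub [ 0.5606 -0.0048  0.045 ]
handletop [ 0.6328 -0.0046  0.11  ]
disc [0.5572 0.1062 0.09  ]
hinge [0.5518 0.1445 0.062 ]
s hub [ 0.5606 -0.0006  0.045 ]
s handletop [ 0.6305 -0.0014  0.11  ]
cam [0.338 0.016 0.876] [0.873 0.376 0.82 ]
```

View pics/c1.png

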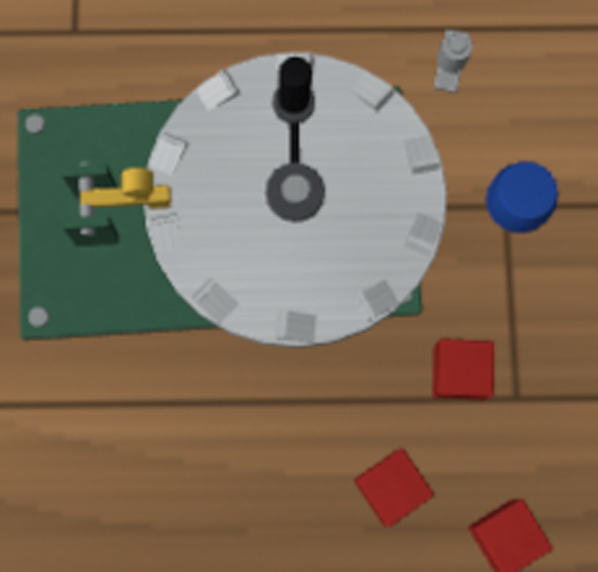

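The target is top (348,271): it is farthest from the base (0.451 m against 0.357 and 0.349) and lies about 0.17 m from the wheel axis, as described. The other two, at (322,317) and (367,337), are look-alikes. The crop shows that block at crop (464,368). The pawl is down, with its arm along world -y, and its disc is at about (0.557, 0.106). I'm heading above the disc.

Call:
servo_tool(increments=[[[8.5,3.5,-3.4,0,0],[8.5,7,-6.8,0,0],[8.5,10.5,-10.2,0,0],[8.5,14,-13.5,0,0],[8.5,17.5,-16.9,0,0]]])

```text
t: 0.6
tool_pos: [0.3162, -0.3706, 0.2497]
tool_rot: [-3.097, -0.525, 0.0]
contact_force: [0.0, -0.4, 0.7]
opening: 0.0853
grip_force: 0.0
```

Call:
servo_tool(increments=[[[8.5,3.5,-3.4,0,0],[8.5,7,-6.8,0,0],[8.5,10.5,-10.2,0,0],[8.5,14,-13.5,0,0],[8.5,17.5,-16.9,0,0]]])

```text
t: 1.1
tool_pos: [0.4254, -0.1532, 0.25]
tool_rot: [3.097, 0.526, 0.0]
contact_force: [2.1, -1.0, 0.3]
opening: 0.0855
grip_force: 0.0
```

Call:
servo_tool(increments=[[[8.5,3.5,-3.4,0,0],[8.5,7,-6.8,0,0],[8.5,10.5,-10.2,0,0],[8.5,14,-13.5,0,0],[8.5,14,-13.5,0,0]]])

```text
t: 1.6
tool_pos: [0.5136, 0.023, 0.2497]
tool_rot: [-3.094, -0.537, 0.001]
contact_force: [-0.5, -0.8, -0.7]
opening: 0.085
grip_force: 0.0
```

Call:
servo_tool(increments=[[[8.5,0,0,0,-8.5],[8.5,0,0,0,-17],[8.5,0,0,0,-25.5],[8.5,0,0,0,-34],[8.5,0,0,0,-42]]])

```text
t: 2.1
tool_pos: [0.5122, 0.018, 0.2498]
tool_rot: [-2.698, -1.609, 0.002]
contact_force: [-0.2, 0.2, -0.9]
opening: 0.0851
grip_force: 0.0
```

Call:
servo_tool(increments=[[[8.5,0,0,0,-8.5],[8.5,0,0,0,-17],[8.5,0,0,0,-25.5],[8.5,0,0,0,-32],[8.5,0,0,0,-32]]])

```text
t: 2.6
tool_pos: [0.5123, 0.018, 0.2498]
tool_rot: [-2.157, -2.283, 0.001]
contact_force: [0.0, -0.1, -0.2]
opening: 0.085
grip_force: 0.0
```

Run:
```python
from h import *
d=grab('wrist','w1');grab('scene','s1')
o=ctrl.get_obs();print(o['t'],o['tool_pos'],o['tool_rot'],o['q'],d['mount'],d['fx'],d['cx'],d['cy'],o['contact_force'])
```

```text
2.7 [0.51241765 0.01811044 0.24997965] [-2.15968541e+00 -2.28099766e+00  7.39333850e-04] [-1.09821283e-01 -2.19661051e-01  1.86969233e+00 -1.43834080e-04
  1.49215169e+00 -1.64433105e-01] [[ 5.12446983e-04 -9.59219628e-01 -2.82661358e-01  7.19181162e-02]
 [ 9.99999644e-01  3.02237909e-04  7.87282238e-04 -4.10373029e-04]
 [-6.69745598e-04 -2.82661661e-01  9.59219441e-01 -1.24629832e-01]
 [ 0.00000000e+00  0.00000000e+00  0.00000000e+00  1.00000000e+00]] 325.19226210127806 276.62872595246483 212.73535394920415 [-0.49366117 -0.13935933  0.19955665]
```

View pics/w1.png

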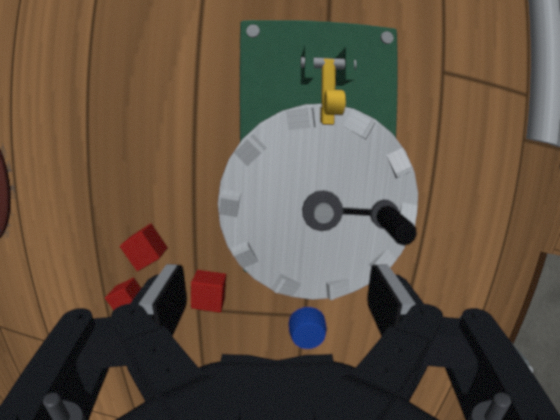

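Wrist view: hub (323,211), hinge mid (329,64), disc about (336,102), handle top about (402,230), target block top at about (210,290) by the left finger. I'll cast rays for these.

Run:
```python
from h import *
d=dict(np.load('pics/w1.npz'));
im=d['img'].astype(int);r,g,b=im[...,0],im[...,1],im[...,2]
def cc(m,tag,z):
    n,l,st,c=cv2.connectedComponentsWithStats(m.astype(np.uint8))
    for i in range(1,n):
        if st[i,4]>60: print(tag,c[i].round(1),st[i],onz(d,*c[i],z).round(4))
cc((r>130)&(g<50)&(b<60),'red',.03)
cc((r>150)&(g>100)&(b<90),'yel',.09)
for nm,u,v,z in(('hub',323,211,.045),('hinge',329,64,.062),('disc',336,102,.096),('disc+2',336,102,.104),('handletop',404,232,.11),('handlebase',383,212,.042),('hb',254,30,.01),('hb2',388,37,.01),('armtip',328,120,.06),('armroot',329,75,.065)):print(nm,onz(d,u,v,z).round(4))
s=dict(np.load('pics/s1.npz'));t=dict(np.load('pics/top0.npz'))
print('scene disc',onz(s,300.6,253.3,.098))
```

```text
red [204.4 284.7] [192 282  29   7  98] [ 0.4306 -0.1084  0.03  ]
yel [331.7  84.5] [324  59  21  47 558] [0.5536 0.1242 0.09  ]
yel [328.  118.8] [323 114  11  10  83] [0.5523 0.0936 0.09  ]
hub [ 0.5624 -0.0024  0.045 ]
hinge [0.5543 0.1476 0.062 ]
disc [0.5573 0.1087 0.096 ]
disc+2 [0.5559 0.1081 0.104 ]
handletop [6.293e-01 3.000e-04 1.100e-01]
handlebase [ 6.307e-01 -5.000e-04  4.200e-02]
hb [0.4769 0.1914 0.01  ]
hb2 [0.6294 0.1995 0.01  ]
armtip [0.5571 0.0929 0.06  ]
armroot [0.5545 0.1363 0.065 ]
scene disc [0.55412107 0.11067635 0.098     ]
```

Call:
servo_tool(increments=[[[5,4.4,2.4,0,0],[5,8.7,4.9,0,0],[5,8.7,4.9,4,0],[5,8.7,4.9,8,0],[5,8.7,4.9,11,0]]])

```text
t: 3.2
tool_pos: [0.5556, 0.1085, 0.1376]
tool_rot: [-2.157, -2.282, 0.003]
contact_force: [-0.1, -1.3, -0.7]
opening: 0.0498
grip_force: 0.0
```

Call:
servo_tool(increments=[[[5,0,0,2,0],[5,0,0,4,0],[5,0,0,4,0],[5,0,0,4,0]]])

```text
t: 3.6
tool_pos: [0.5565, 0.108, 0.1003]
tool_rot: [-2.158, -2.283, 0.001]
contact_force: [0.1, -0.2, 0.1]
opening: 0.0498
grip_force: 0.0
```

Run:
```python
from h import *
d=grab('wrist','w2');s=grab('scene','s2');o=ctrl.get_obs();print(o['tool_pos'],o['contact_force'],o['opening'])
a=cv2.resize(d['img'][150:420,130:430,::-1],(500,450));b=cv2.resize(s['img'][190:310,210:290+90,::-1],None,fx=1.75,fy=3.75)
b=cv2.resize(s['img'][150:350,240:370,::-1],(292,450));cv2.imwrite('pics/c2.png',np.hstack([a,b]))
```

```text
[0.55765268 0.10813064 0.10195846] [0.72179055 0.21404623 0.23380781] 0.049722946935253046
```

View pics/c2.png

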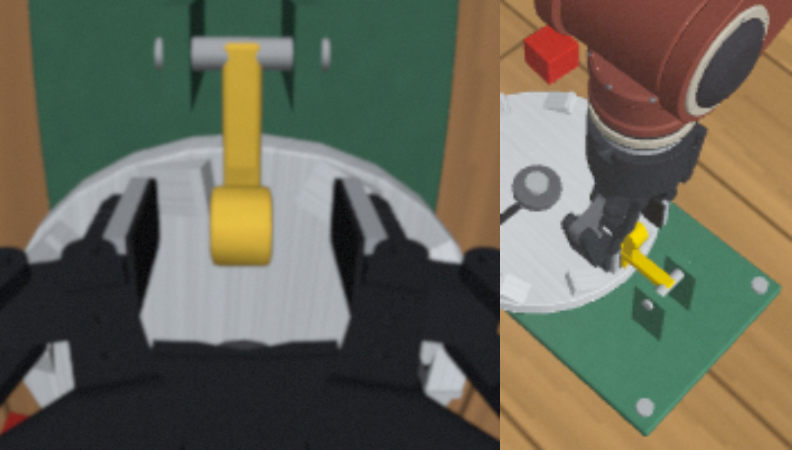

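The disc sits centred between the fingers, at crop (242,225). I'm closing on it.

Call:
servo_tool(increments=[[[1.2,0,0,0.3,0],[1.2,0,0,0.3,0],[1.2,0,0,0.3,0],[1.2,0,0,0.3,0],[1.2,0,0,0.3,0]]], newtons=35)

```text
t: 4.2
tool_pos: [0.5557, 0.1081, 0.0981]
tool_rot: [-2.156, -2.283, 0.004]
contact_force: [-6.1, -0.5, 5.2]
opening: 0.0161
grip_force: 36.2
```

Call:
servo_tool(increments=[[[1.2,0,0,0,0],[1.2,0,0,0,0],[1.2,0,0,0,0]]])

```text
t: 4.5
tool_pos: [0.5556, 0.1081, 0.0981]
tool_rot: [-2.156, -2.283, 0.004]
contact_force: [-6.5, -0.9, 5.7]
opening: 0.0154
grip_force: 36.2
```

Run:
```python
import numpy as np
p0=np.radians(40.4)
for t in range(0,101,10):
    a=p0+np.radians(t);print(t,'tool x %.2f z %.2f'%(100*.0525*(np.cos(p0)-np.cos(a)),-100*.0525*(np.sin(a)-np.sin(p0))))
```

```text
0 tool x 0.00 z -0.00
10 tool x 0.65 z -0.64
20 tool x 1.40 z -1.16
30 tool x 2.24 z -1.54
40 tool x 3.12 z -1.77
50 tool x 4.03 z -1.85
60 tool x 4.95 z -1.76
70 tool x 5.83 z -1.52
80 tool x 6.65 z -1.13
90 tool x 7.40 z -0.60
100 tool x 8.04 z 0.06
```

Call:
servo_tool(increments=[[[1.2,0.3,0,-0.3,0],[1.2,0.65,0,-0.65,0],[1.2,1.0,0,-0.9,0],[1.2,1.4,0,-1.15,0],[1.2,1.4,0,-1.15,0]]])

```text
t: 5.0
tool_pos: [0.5549, 0.1206, 0.1079]
tool_rot: [2.156, 2.284, -0.007]
contact_force: [-0.9, -5.3, -3.1]
opening: 0.0153
grip_force: 34.6
```

Call:
servo_tool(increments=[[[1.2,0.4,0,-0.2,0],[1.2,0.85,0,-0.4,0],[1.2,1.3,0,-0.5,0],[1.2,1.7,0,-0.6,0],[1.2,1.7,0,-0.6,0]]])

```text
t: 5.5
tool_pos: [0.554, 0.1374, 0.1143]
tool_rot: [2.155, 2.283, -0.008]
contact_force: [-2.9, -5.8, -0.5]
opening: 0.0153
grip_force: 34.3
```

Run:
```python
from h import *
d=grab('wrist','w3');s=grab('scene','s3')
a=cv2.resize(d['img'][150:420,130:430,::-1],(500,450))
b=cv2.resize(s['img'][150:350,240:370,::-1],(292,450));cv2.imwrite('pics/c3.png',np.hstack([a,b]))
```

```text
(no output)
```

View pics/c3.png

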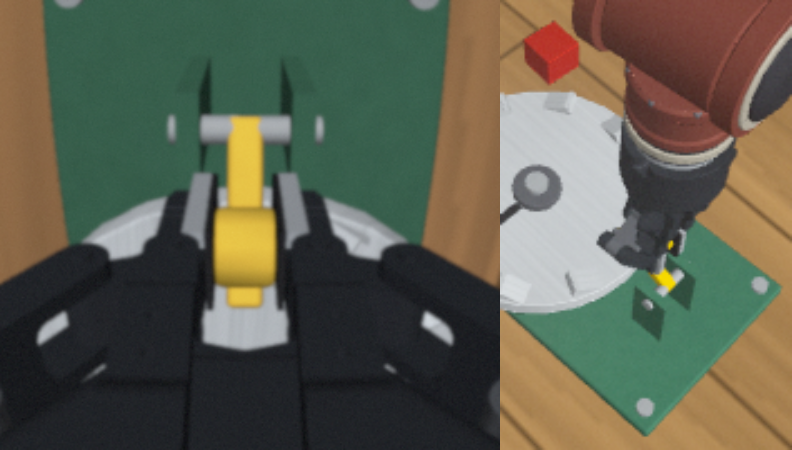

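The pawl is rising with the disc held between the pads, crop (246,247). I'll continue the arc to about 90 deg.

Call:
servo_tool(increments=[[[1.2,0.45,0,-0.05,0],[1.2,0.9,0,-0.1,0],[1.2,1.35,0,-0.05,0],[1.2,1.8,0,0,0],[1.2,2.25,0,0.1,0]]])

```text
t: 6.1
tool_pos: [0.5528, 0.1598, 0.1143]
tool_rot: [2.156, 2.283, -0.008]
contact_force: [-5.1, -5.8, 5.9]
opening: 0.0156
grip_force: 34.7
```

Call:
servo_tool(increments=[[[1.2,0.45,0,0.15,0],[1.2,0.85,0,0.3,0],[1.2,1.25,0,0.5,0],[1.2,1.65,0,0.8,0],[1.2,2.0,0,1.05,0]]])

```text
t: 6.6
tool_pos: [0.5517, 0.1813, 0.1049]
tool_rot: [-2.156, -2.284, 0.005]
contact_force: [-7.7, -2.9, 8.4]
opening: 0.0155
grip_force: 37.2
```

Run:
```python
from h import *
d=grab('wrist','w4');s=grab('scene','s4');o=ctrl.get_obs();print(o['t'],o['tool_pos'],o['contact_force'],o['wrist_torque'],o['opening'])
a=cv2.resize(d['img'][150:420,130:430,::-1],(500,450))
b=cv2.resize(s['img'][150:350,240:370,::-1],(292,450));cv2.imwrite('pics/c4.png',np.hstack([a,b]))
```

```text
6.7 [0.55167558 0.18159077 0.1046189 ] [-8.0074361  -1.15567758  7.74701779] [-0.4909415   0.99048262 -0.06738271] 0.015515741766210686
```

View pics/c4.png

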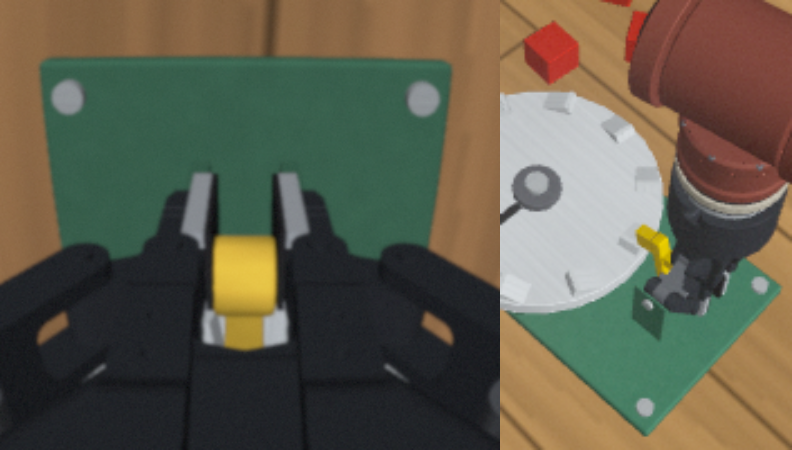

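The pawl stands about 88 deg up and back, past 1.2 rad. I'm releasing it, letting it fall open, and rising.

Call:
servo_tool(increments=[[[3,0,0,0,0],[3.5,0,0,0,0],[3.5,0,0,0,0],[3.5,0,0,-1,0],[3.5,0,0,-3,0]]])

```text
t: 7.2
tool_pos: [0.5511, 0.1812, 0.132]
tool_rot: [-2.155, -2.283, 0.005]
contact_force: [0.6, -0.6, 0.0]
opening: 0.035
grip_force: 0.0
```

Call:
servo_tool(increments=[[[4,0,0,-4,0],[4.5,0,0,-8,0],[5,0,0,-8,0],[5,0,0,-8,0]]])

```text
t: 7.6
tool_pos: [0.5533, 0.1817, 0.2157]
tool_rot: [2.155, 2.283, 0.005]
contact_force: [-0.0, -0.4, 0.0]
opening: 0.05
grip_force: 0.0
```

Call:
servo_tool(increments=[[[5,-4,3,0,0],[5,-8,6,0,0],[5,-12,8,0,0],[5,-14,8,0,0],[5,-14,8,0,0]]])

```text
t: 8.1
tool_pos: [0.6399, 0.0436, 0.2109]
tool_rot: [-2.159, -2.278, 0.005]
contact_force: [0.2, 0.7, -0.3]
opening: 0.0497
grip_force: 0.0
```

Run:
```python
from h import *
d=grab('wrist','w5');s=grab('scene','s5');o=ctrl.get_obs();print(o['t'],o['tool_pos'],o['tool_rot'],o['q'],o['contact_force'])
a=cv2.resize(d['img'][:,130:430,::-1],(400,560))
b=cv2.resize(s['img'][120:350,190:370,::-1],(400,560));cv2.imwrite('pics/c5.png',np.hstack([a,b]))
```

```text
8.2 [0.63943025 0.04631439 0.21144832] [-2.15574032 -2.2814616   0.0025715 ] [-4.39239994e-02  1.17636618e-01  1.60951579e+00  5.71079582e-04
  1.41759726e+00 -1.00663799e-01] [ 0.32002925  0.41552024 -0.05649923]
```

View pics/c5.png

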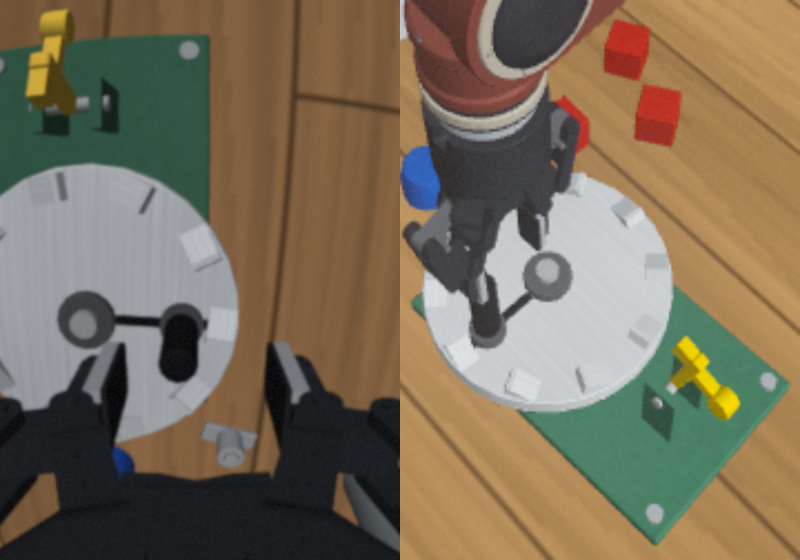

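The pawl has fallen fully open, its disc thrown back at right crop (723,402). The handle top is at left crop (178,367), full-image (263,275). Now I'll measure the block and handle more exactly.

Run:
```python
from h import *
d=dict(np.load('pics/w5.npz'))
print('handle',onz(d,263.5,275,.11).round(4),'base',onz(d,130+178*.75,325*.75-2,.045).round(4),'hub',onz(d,130+84*.75,322*.75,.045).round(4))
t=dict(np.load('pics/top0.npz'));s=dict(np.load('pics/scene0.npz'))
def quad(d,box,nm):
    x,y,w,h=box;c=d['img'][y:y+h,x:x+w].astype(int);m=((c[...,0]>90)&(c[...,0]>2.2*c[...,1])&(c[...,0]>2.2*c[...,2])).astype(np.uint8)
    b=cv2.cvtColor(c.astype(np.uint8),cv2.COLOR_RGB2GRAY);v=c[...,0][m>0];print(nm,m.sum(),np.percentile(v,[5,25,50,75,95]))
    th=(np.percentile(v,5)+np.percentile(v,95))/2
    tm=(m>0)&(c[...,0]>th);ys,xs=np.nonzero(tm);print(' bright face',xs.mean()+x,ys.mean()+y,tm.sum(),onz(d,xs.mean()+x,ys.mean()+y,.036).round(4))
    ys,xs=np.nonzero(m);print(' whole',onz(d,xs.mean()+x,ys.mean()+y,.018).round(4),onz(d,xs.mean()+x,ys.mean()+y,.025).round(4))
    p=np.float32(np.c_[xs+x,ys+y]);print(' rect',cv2.minAreaRect(p))
quad(t,(330,252,40,38),'top');quad(s,(245,155,36,36),'scene')
```

```text
handle [ 0.6315 -0.0019  0.11  ] base [6.288e-01 2.000e-04 4.500e-02] hub [ 0.5594 -0.0041  0.045 ]
top 490 [116. 138. 141. 142. 144.]
 bright face 348.3753086419753 270.94074074074075 405 [ 0.4331 -0.1227  0.036 ]
 whole [ 0.4346 -0.125   0.018 ] [ 0.4339 -0.1239  0.025 ]
 rect ((348.0, 271.0), (22.0, 22.0), 90.0)
scene 451 [111.  172.  175.  177.  180.5]
 bright face 264.2326869806094 171.78947368421052 361 [ 0.4387 -0.1116  0.036 ]
 whole [ 0.4336 -0.1229  0.018 ] [ 0.4374 -0.1186  0.025 ]
 rect ((262.8147277832031, 172.70883178710938), (22.62546730041504, 22.85555648803711), 57.52880859375)
```

Call:
servo_tool(increments=[[[6,-4.7,-1.2,0,0],[6,-4.7,-1.2,0,0],[6,-4.7,-1.2,4,0],[6,-4.7,-1.2,8,0],[6,-4.7,-1.2,12.3,0]]])

```text
t: 8.7
tool_pos: [0.6311, 0.0004, 0.0896]
tool_rot: [2.154, 2.285, 0.002]
contact_force: [0.3, -0.1, -0.5]
opening: 0.06
grip_force: 0.0
```

Call:
servo_tool(increments=[[[6,0,0,0,0],[2,0,0,0,0],[2,0,0,0,0],[2,0,0,0,0],[2,0,0,0,0]]], newtons=50)

```text
t: 9.2
tool_pos: [0.6313, -0.0009, 0.094]
tool_rot: [2.156, 2.285, -0.0]
contact_force: [-6.5, 0.5, 6.3]
opening: 0.0231
grip_force: 50.2
```

Call:
servo_tool(increments=[[[2,0,0,0,0],[2,0,0,0,0]]])

```text
t: 9.4
tool_pos: [0.6313, -0.001, 0.094]
tool_rot: [2.156, 2.285, 0.0]
contact_force: [-6.3, 0.8, 5.7]
opening: 0.0226
grip_force: 50.2
```

Call:
servo_tool(increments=[[[2,-0.73,-0.06,0,6],[2,-1.45,-0.2,0,12],[2,-2.15,-0.41,0,18],[2,-2.83,-0.7,0,24],[2,-3.47,-1.05,0,30]]])

```text
t: 9.9
tool_pos: [0.6224, -0.0358, 0.094]
tool_rot: [-2.676, -1.643, 0.0]
contact_force: [-8.6, 3.7, 8.3]
opening: 0.0231
grip_force: 50.5
```

Call:
servo_tool(increments=[[[2,0,0,0,0]]])

```text
t: 10.0
tool_pos: [0.6222, -0.0363, 0.094]
tool_rot: [-2.675, -1.644, 0.001]
contact_force: [-8.1, 3.1, 6.7]
opening: 0.023
grip_force: 50.4
```

Forces are small, so I'll continue.

Call:
servo_tool(increments=[[[2,-0.73,-0.06,0,6],[2,-1.45,-0.2,0,12],[2,-2.15,-0.41,0,18],[2,-2.83,-0.7,0,24],[2,-3.47,-1.05,0,30]]])

```text
t: 10.5
tool_pos: [0.5975, -0.0616, 0.094]
tool_rot: [-3.009, -0.896, -0.0]
contact_force: [-8.5, 7.1, 8.4]
opening: 0.0232
grip_force: 50.6
```

Call:
servo_tool(increments=[[[2,-0.73,-0.06,0,6],[2,-1.45,-0.2,0,12],[2,-2.15,-0.41,0,18],[2,-2.83,-0.7,0,24],[2,-3.47,-1.05,0,30]]])

```text
t: 11.0
tool_pos: [0.5631, -0.0716, 0.094]
tool_rot: [-3.138, -0.087, -0.001]
contact_force: [-7.1, 8.3, 9.0]
opening: 0.0229
grip_force: 50.5
```

Call:
servo_tool(increments=[[[2,0,0,0,0]]])

```text
t: 11.1
tool_pos: [0.5627, -0.0716, 0.094]
tool_rot: [-3.138, -0.09, -0.001]
contact_force: [-7.2, 7.5, 7.6]
opening: 0.0231
grip_force: 50.4
```

Call:
servo_tool(increments=[[[2,-0.73,-0.06,0,6],[2,-1.45,-0.2,0,12],[2,-2.15,-0.41,0,18],[2,-2.83,-0.7,0,24],[2,-3.47,-1.05,0,30]]])

```text
t: 11.6
tool_pos: [0.5281, -0.0632, 0.094]
tool_rot: [-3.054, 0.728, -0.002]
contact_force: [-5.4, 7.6, 7.3]
opening: 0.0224
grip_force: 50.9
```

Call:
servo_tool(increments=[[[2,-0.73,-0.06,0,6],[2,-1.45,-0.2,0,12],[2,-2.03,-0.37,0,17],[2,-2.03,-0.37,0,17],[2,-2.03,-0.37,0,17]]])

```text
t: 12.1
tool_pos: [0.5115, -0.0507, 0.0939]
tool_rot: [-2.915, 1.165, 0.0]
contact_force: [-8.8, 5.6, 8.3]
opening: 0.0224
grip_force: 51.0
```

Run:
```python
from h import *
P=np.array([[.6313,-.001],[.6222,-.0363],[.5975,-.0616],[.5627,-.0716]])
o=ctrl.get_obs();p=o['tool_pos'][:2];P=np.vstack([P,p])
A=np.c_[2*P,np.ones(len(P))];x=np.linalg.lstsq(A,(P**2).sum(1),rcond=None)[0];c=x[:2]
print(o['t'],o['tool_pos'],o['contact_force'],c,np.sqrt(x[2]+c@c))
for b in((.434,-.124),(.4331,-.1227)):print(np.degrees([np.arctan2(*(p-c)[::-1]),np.arctan2(b[1]-c[1],b[0]-c[0])]))
```

```text
12.1 [ 0.51149334 -0.05071562  0.0939382 ] [-8.78960339  5.5869075   8.28155252] [ 0.56139322 -0.00170946] 0.06992854040546702
[-135.51771118 -136.17076666]
[-135.51771118 -136.67798015]
```

I'll turn about 1 deg more, then release and check.

Call:
servo_tool(increments=[[[2,-0.12,0,0,1],[2,-0.12,0,0,1],[2,-0.12,0,0,1]]])

```text
t: 12.4
tool_pos: [0.5108, -0.05, 0.094]
tool_rot: [-2.905, 1.19, 0.0]
contact_force: [-9.0, 5.8, 8.6]
opening: 0.0226
grip_force: 51.0
```

Call:
servo_tool(increments=[[[4,0,0,0,0],[6,0,0,0,0],[6,0,0,0,0],[6,0,0,-4,0],[6,0,0,-8,0]]])

```text
t: 12.9
tool_pos: [0.5092, -0.0512, 0.17]
tool_rot: [2.905, -1.195, -0.005]
contact_force: [0.7, -1.1, 0.4]
opening: 0.0599
grip_force: 0.0
```

Call:
servo_tool(increments=[[[6,0,0,-5,0],[6,0,0,-10,0],[6,2,3,-10,0],[6,4,6,-10,0],[6,4,6,-10,0]]])

```text
t: 13.4
tool_pos: [0.4962, -0.1252, 0.2714]
tool_rot: [2.902, -1.201, 0.003]
contact_force: [-0.1, 0.4, -0.5]
opening: 0.0604
grip_force: 0.0
```

Run:
```python
from h import *
d=grab('top','t6');w=grab('wrist','w6');o=ctrl.get_obs();print(o['t'],o['tool_pos'],o['contact_force'])
a=cv2.resize(d['img'][130:350,170:400,::-1],(400,383));b=cv2.resize(w['img'][:,:,::-1],(400,300));b=np.vstack([b,np.zeros((83,400,3),np.uint8)])
cv2.imwrite('pics/c6.png',np.hstack([a,b]))
```

```text
13.5 [ 0.49636811 -0.12261016  0.27046324] [-0.27662273  0.55035818 -0.01945072]
```

View pics/c6.png

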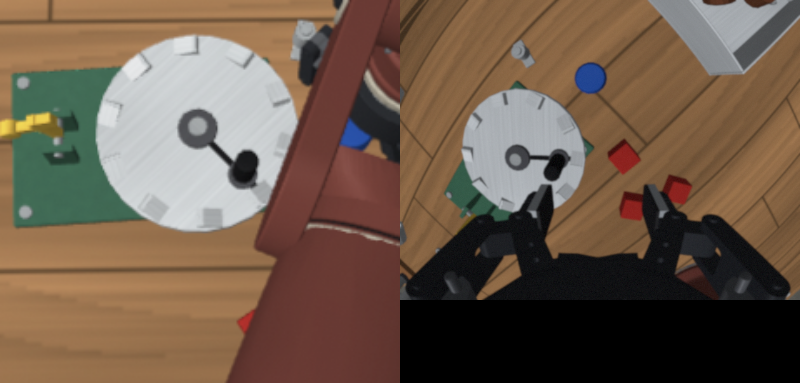

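The pawl is open, the handle has been turned to the lower right, and in the wrist view hub (518,157), handle base (559,157) and target block (624,156) look collinear. One numeric check follows.

Run:
```python
from h import *
d=dict(np.load('pics/w6.npz'));c=d['img'].astype(int)
m=((c[...,0]>90)&(c[...,0]>2.2*c[...,1])&(c[...,0]>2.2*c[...,2])).astype(np.uint8)
n,l,st,ce=cv2.connectedComponentsWithStats(m)
hub=np.array([.5614,-.0017])
for i in range(1,n):
    if st[i,4]>100:
        bright=(l==i)&(c[...,0]>0.85*np.percentile(c[...,0][l==i],90));ys,xs=np.nonzero(bright)
        p=onz(d,xs.mean(),ys.mean(),.036);q=onz(d,*ce[i],.018)
        print(ce[i].round(1),st[i],p.round(4),q.round(4),[np.degrees(np.arctan2(*(v[:2]-hub)[::-1])).round(2) for v in(p,q)])
h=onz(d,165.2,220,.045);print('hub',h)
# dark grip top: dark blob
g=c.max(2);roi=np.zeros(g.shape,np.uint8);roi[190:262,195:245]=1
n,l,st,ce=cv2.connectedComponentsWithStats(((g<45)&(roi>0)).astype(np.uint8));print(st[1:],ce[1:])
for u,v,z in((223,221,.045),(217,236,.11)):
    p=onz(d,u,v,z);print(p.round(4),np.degrees(np.arctan2(*(p[:2]-hub)[::-1])))
a=d['img'][150:300,140:350,::-1];cv2.imwrite('pics/c7.png',cv2.resize(a,None,fx=3.5,fy=3.5,interpolation=2))
```

```text
[313.9 221.9] [ 292  201   44   43 1058] [ 0.4329 -0.1221  0.036 ] [ 0.4281 -0.1204  0.018 ] [np.float64(-136.86), np.float64(-138.32)]
[390.6 269.2] [375 254  34  32 748] [ 0.3147 -0.1501  0.036 ] [ 0.3043 -0.1492  0.018 ] [np.float64(-148.97), np.float64(-150.16)]
[324.4 293.9] [308 279  32  30 745] [ 0.3513 -0.0665  0.036 ] [ 0.3429 -0.0616  0.018 ] [np.float64(-162.86), np.float64(-164.66)]
hub [ 0.56037809 -0.00257647  0.045     ]
[[202 215  30  37 725]
 [195 219  13   4  50]
 [236 221   1   2   2]
 [206 260   6   2  10]] [[216.56551724 233.15310345]
 [200.78       220.56      ]
 [236.         221.5       ]
 [208.5        260.6       ]]
[ 0.5104 -0.0515  0.045 ] -135.6935726794914
[ 0.5111 -0.059   0.11  ] -131.27682342863164
```

View pics/c7.png

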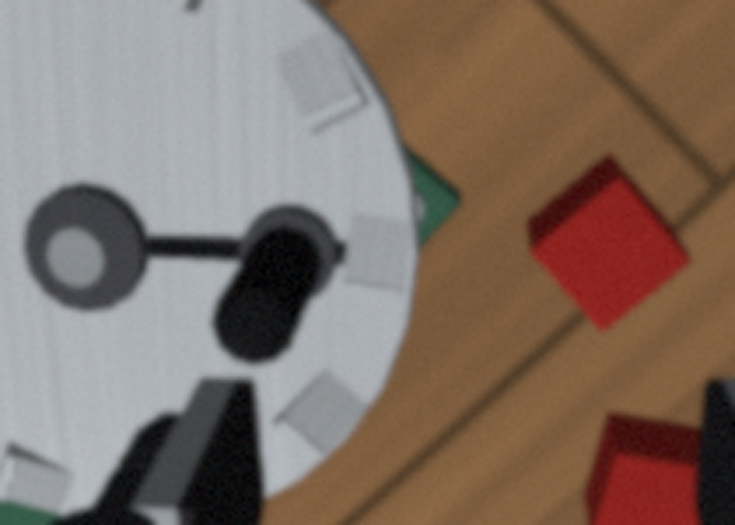

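The crop shows the hub (87,247), the black line to the handle (342,250) and the red block (609,245) in line. The handle is at about -136.3 deg and the block at about -136.7 deg. The pawl is open and the block has not moved, so I'm handing in.

```bash
python3 -c "
from station import ctrl
print(ctrl.finish_job())"
```

```text
the job is handed in; nothing more can be done
None
```

The pawl was thrown fully open first, then the wheel was turned about 137 deg clockwise until its handle pointed at the farthest red block, to within about 1 deg by camera; the pawl was left open, the block unmoved, and the job was handed in at about 13.5 s.

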